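# Open the combination bolt of a produce-stand cash box

## Robot

A 6-joint arm with a two-finger parallel gripper is mounted at the origin on the work surface. World frame = base frame: x ahead of the robot, y to its left, z up, the work surface at z = 0. Lengths are in mm, angles in rad, forces in N, time in s.
With the tool pointing down it reaches from about 275 to 750 mm from the base axis. Payload 10.2 kg.
Tool frame: the origin (TCP) lies at the very end of the fingers, on their centre line; the grasp point (between the pads) lies 19 mm behind it (ctrl.tcp_to_grasp is the distance from the TCP to the grasp point, in mm); z points along the fingers, x is the direction in which the jaws open and shut, and the axes are right-handed (so a half turn about z gives the same grasp; the last joint's range is limited). The gripper opens to 85 mm and grips with 20 to 120 N. Pads are 22 mm wide; open, the fingers measure 114 mm over their backs; the gripper's body (76 mm by 85 mm) begins 54 mm behind the grasp point. The pads swing forward as they close: fully open they stand 13 mm farther back than shut.
Start: joints at [-1.556, 0.313, 1.498, -0, 1.331, -0.223], TCP at [123.658, -510.235, 231.294] pointing down, gripper open.
Joint ranges: [-2.94, 2.94], [-0.97, 2.17], [0.19, 2.56], [-1.23, 4.37], [0.02, 3.11], [-2.88, 2.88]. Speed limits (rad/s): [2.39, 2.39, 3.01, 3.14, 3.14, 3.14].

## Interface

Orientations are given as a unit quaternion [w, x, y, z].
In Python, from rig import monitor, vision, order, ctrl gives the robot as it stands. The module is installed in compiled form; this text tells all that it offers.
- The arm moves only by the shell command python3 -m pendant 'ROWS' [FORCE]. ROWS is JSON, a list that holds one entry, the list of rows, each a list of 5 numbers: the closure, from -1 (fully open) to 1 (shut), then the shift along the world's x, y, z in m, then the turn about the world's z in degrees. In form: [[[fingers, dx, dy, dz, spin], ...]]. A call has 1 to 20 rows; each row is the pose to reach, as a shift and turn from the pose commanded when the call began; what a row does not reach only later rows make up. A row lasts 1/10 s, in which the tool goes at most 50 mm and 8.59 degrees, less where a joint would pass 70% of its speed; a pose out of reach is approached as far as the arm can. A call with a gripper value outside its range is refused whole. The fingers move at their own pace and stop on an object; FORCE is the grip in N (left out, the last holds). Time passes only in rows, so rows that repeat a pose let the fingers close. It gives the time, the measured TCP pose, the force and the opening at its end, in the units of the state.
- monitor.sense(): the state, without advancing time (a new reading comes with each control period).
- vision.capture(name): name is "scene" or "side" or "wrist"; returns (picture, depth): 480x640x3 uint8, red, green, blue; 480x640 float32, mm along the optical axis (not along the pixel's ray), 0 where there is no reading.
- vision.camera_info(name): a dict with "fov_y" (degrees; the focal length in pixels is half the picture's height over the tangent of half this angle, whatever the lens; pixels are square), "cx", "cy" (the principal point, pixels), "R" (3x3) and "t" (3): a world point X has camera coordinates R X + t; the wrist camera has in their place "hand_eye" (4x4, takes a point from camera to tool coordinates, whose origin is the TCP and whose axes are the tool frame's). Camera axes: x right, y down, z forward; pixel columns grow to the right and rows downward; lengths in mm; the calibration is good to about 2 mm. A picture is of the moment at which its call begins: read the wrist's pose just before it. camera_info takes no time and is no camera call.
- order.finish_job(): hands the job in, once; it reports no verdict.
The state is a dict: "time_s": time; "joints": joint angles; "dq": joint speeds; "tau": joint torques, N m; "eef_pos": TCP position; "ee_rot": TCP orientation; "force": force on the tool from outside, world axes, zero at the start; "wrist_torque": the same for the moment, N m; "grip_width": opening from 0.0 (shut) to 1.0 (fully open).
Only numpy, scipy, OpenCV 4.12 (cv2) and the standard library are available. Lean on these libraries where they do the work, as an engineer would, in place of code of your own. Each camera call takes 0.05 s, during which the arm holds its last target.

## Task

Unlock the cash box on the fruit counter: its left dial (as seen from the robot) has the code number 3 and its right dial 7. Turn each dial about to its number, then feel for its worn notch by turning slowly to and fro a little while pressing down lightly until it sinks, without forcing it, and push it gently down until it is fully home; then draw the bolt by its tab all the way to the right, out of its keeper. Leave the bottle, the jar and the punnet of fruit alone, and let go of the box at the end.

Things in the scene. Friction and masses are not known exactly. Their poses are not given: they have to be found in the camera images.
- cashbox: Fixed grey cash box, 190 (x) x 340 (y) x 80 mm high; origin under its centre, front (-x) to the robot, +y left. On its flat top two dials, axes at x +35, y +75 (left) and -75 mm (right), each in a ring of white numbers 0 to 9 (radius 37 mm): 0 away from the robot (+x), then clockwise every 36 degrees. In front, at x -65, a bolt along y in guides (tops 98 mm above the table) and a keeper at its left end.
- dial_left (a joint): Angle of the left dial: 0 with its white pointer line at the printed 0, growing clockwise seen from above; number k is at k x 0.628 rad (code number 3: 1.885). Stops at 0 and 6.28. Starts within 1.2 rad of the code. Wear: its hidden notch lies up to 0.29 rad either side of the code number, different each time.
- left_grip (a point): On the left dial's axis, in its grip bar (black, 48 mm long, 14 thick, 34 high), 12 mm below the bar's top, 22 mm above the round skirt (48 mm across, underside 24 mm above the deck at first). x along the bar to the white pointer line, z up. Sinks with the dial.
- home_left (a joint): How far the left dial's inner part has sunk, m: 0 up, 0.008 fully home; about 2 N of rubbing holds it where left. Off the notch it stops at 0.0005. On the notch it turns only 0.06 rad either way. Pressed 4 to 7 N while turned onto the notch, it sinks 2 to 5 mm by itself and the push felt falls to about 2 N; push on down to the stop, where it rises again.
- press_left (a joint): Squeeze of the spring between the left dial's grip and its inner part, m: 0 at rest, 1 N per mm, bottoms at 0.016. Keep below 0.012 (12 N); 4 to 7 mm is a good light pressure.
- twist_left (a joint): Springy twist between the left dial's grip and its inner part, rad, clockwise positive: 0 at rest, 4 N m per rad. Keep within 0.15 either way (0.6 N m): do not turn on once the dial has sunk into its notch.
- dial_right (a joint): Angle of the right dial: 0 with its white pointer line at the printed 0, growing clockwise seen from above; number k is at k x 0.628 rad (code number 7: 4.398). Stops at 0 and 6.28. Starts within 1.2 rad of the code. Wear: its hidden notch lies up to 0.29 rad either side of the code number, different each time.
- right_grip (a point): On the right dial's axis, in its grip bar (black, 48 mm long, 14 thick, 34 high), 12 mm below the bar's top, 22 mm above the round skirt (48 mm across, underside 24 mm above the deck at first). x along the bar to the white pointer line, z up. Sinks with the dial.
- home_right (a joint): How far the right dial's inner part has sunk, m: 0 up, 0.008 fully home; about 2 N of rubbing holds it where left. Off the notch it stops at 0.0005. On the notch it turns only 0.06 rad either way. Pressed 4 to 7 N while turned onto the notch, it sinks 2 to 5 mm by itself and the push felt falls to about 2 N; push on down to the stop, where it rises again.
- press_right (a joint): Squeeze of the spring between the right dial's grip and its inner part, m: 0 at rest, 1 N per mm, bottoms at 0.016. Keep below 0.012 (12 N); 4 to 7 mm is a good light pressure.
- twist_right (a joint): Springy twist between the right dial's grip and its inner part, rad, clockwise positive: 0 at rest, 4 N m per rad. Keep within 0.15 either way (0.6 N m): do not turn on once the dial has sunk into its notch.
- bolt (a joint): Travel of the bolt in m: 0 shut in its keeper, 0.030 drawn fully open; it slides towards the box's -y (right) with about 2.5 N of friction. It is blocked after about 1.5 mm while either dial is not home; do not force it then (5 mm counts as forced).
- tab (a point): Upright steel tab of the bolt, 26 mm (x) by 14 mm (y, the way it slides), standing 48 mm above the deck, 33 mm above its 24 mm wide foot; this point is 14 mm below its top, in its middle, axes as the box's. Clear for 60 mm on both sides along y.
- bottle: Clear bottle with red cap, 60 mm across, 170 mm tall, loose bystander; origin under its centre.
- jar: Amber jar with brass lid, 72 mm across, 100 mm tall, loose bystander; origin under its centre.
- punnet: Cardboard punnet of four oranges, 130 x 100 mm, about 65 mm high, loose bystander; origin under its centre.

How it is judged:
By the outcome, as a careful person would: the job done as asked, in the order asked, and still so for the second after the job is handed in, with the robot touching nothing.
It also fails if it takes over 59 s, if anything falls off the work surface, if the arm or the gripper's body presses on something with over 40 N, if the wrist force passes 120 N, or if a joint passes its speed limit or range.

## Working session

There is one attempt and no reset: what is moved stays moved. The work goes in short steps, Python scripts to look and compute and a shell command to move; the robot and the scene stay as the last step left them, time stands still between calls to the robot, and variables do not carry over. Pictures are saved under pics/ and viewed, and the job is handed in when it is done.

```bash
mkdir -p pics; ls; cat > h.py <<'E'
import numpy as np, cv2, math
from rig import monitor, vision, order, ctrl
def save(n,f):
    s=monitor.sense(); p,d=vision.capture(n); cv2.imwrite(f'pics/{f}.png',p[:,:,::-1]); np.savez(f'pics/{f}.npz',p=p,d=d,pos=s['eef_pos'],rot=s['ee_rot']); return p,d,s
def q2R(q):
    from scipy.spatial.transform import Rotation as Ro
    return Ro.from_quat([q[1],q[2],q[3],q[0]]).as_matrix()
def cloud(n,f):
    z=np.load(f'pics/{f}.npz'); d=z['d']; ci=vision.camera_info(n)
    fl=240/math.tan(math.radians(ci['fov_y'])/2)
    v,u=np.mgrid[0:480,0:640]
    P=np.stack([(u-ci['cx'])/fl*d,(v-ci['cy'])/fl*d,d],-1)
    if 'R' in ci: W=(P-np.array(ci['t']))@np.array(ci['R'])
    else:
        T=np.array(ci['hand_eye']); P=P@T[:3,:3].T+T[:3,3]; W=P@q2R(z['rot']).T+z['pos']
    W[d==0]=np.nan
    return W
E
python3 - <<'E'
from h import *
for n in ('scene','side'):
    save(n,n+'0'); print(n,vision.camera_info(n))
print(vision.camera_info('wrist')); print(monitor.sense(), ctrl.tcp_to_grasp)
E
```

```text
pics
scene {'fov_y': 42.39093409636953, 'cx': 323.7642514329622, 'cy': 231.00935879724483, 'R': array([[ 0.70235486,  0.71180642, -0.00541002],
       [ 0.53834881, -0.5361421 , -0.6501786 ],
       [-0.46570184,  0.45374362, -0.75976215]]), 't': array([-350.02425789, -182.11808543, 1993.17890003])}
side {'fov_y': 55.511059536109975, 'cx': 324.7736688489694, 'cy': 239.26727926266966, 'R': array([[-0.90433917, -0.42650658,  0.01621112],
       [-0.28908447,  0.58413012, -0.75843403],
       [ 0.3140077 , -0.69056798, -0.65154818]]), 't': array([466.5480422 , 230.7159782 , 925.98559917])}
{'fov_y': 58.90696211505839, 'cx': 323.90668569888743, 'cy': 238.51358005578297, 'hand_eye': array([[ 9.99999255e-01,  6.97279580e-04, -1.00200131e-03,
        -2.50225629e-01],
       [-3.83681564e-04,  9.58746015e-01,  2.84263840e-01,
        -7.26066184e+01],
       [ 1.15887614e-03, -2.84263244e-01,  9.58745569e-01,
        -1.42181386e+02],
       [ 0.00000000e+00,  0.00000000e+00,  0.00000000e+00,
         1.00000000e+00]])}
{'time_s': 0.1, 'joints': array([-1.55641578e+00,  3.13382036e-01,  1.49834555e+00,  2.39509891e-06,
        1.33103312e+00, -2.23385797e-01]), 'dq': array([ 0.00034599, -0.00173168, -0.00463083,  0.00038143, -0.00084792,
        0.00125881]), 'tau': array([ 2.72220161e-03, -4.12896931e+01, -2.60138744e+01, -1.54573809e-04,
        3.01057946e-03, -8.39119622e-06]), 'eef_pos': array([ 123.6470981 , -509.99257353,  230.80431585]), 'ee_rot': array([-4.54526237e-04,  7.85980733e-01, -6.18250715e-01, -3.66734599e-04]), 'force': array([ 0.49412475, -0.69272298, -0.29093189]), 'wrist_torque': array([-0.05137054, -0.00373598,  0.01787611]), 'grip_width': 1.0003671870450905} 18.700000000000003
```

View pics/scene0.png

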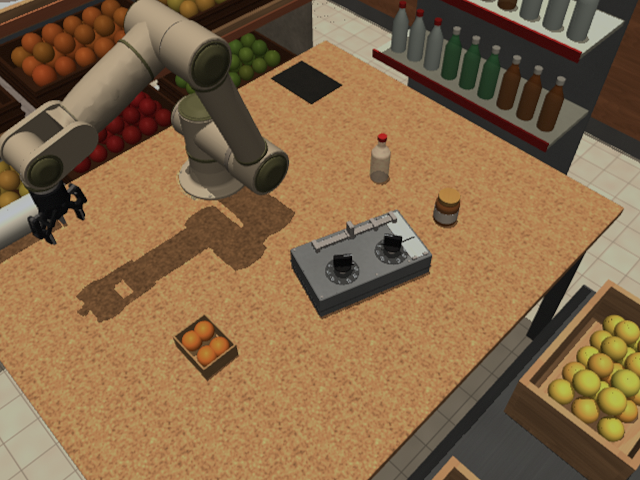

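View pics/side0.png

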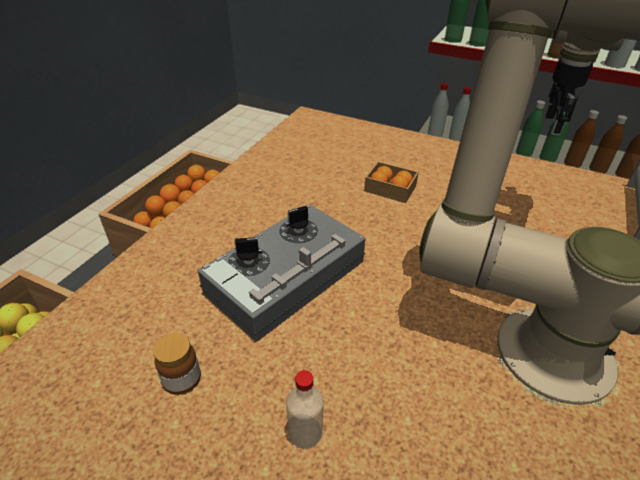

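The scene view shows the box around (360,260), with dials at (343,265) and (393,243) and the tab at (350,229). The side view shows the same box, with dials at (247,248) and (298,216) and the tab at (305,257). The bystanders stand clear of it.

```bash
python3 - <<'E'
from h import *
for n in ('scene','side'):
    W=cloud(n,n+'0')
    def at(u,v): return np.round(np.nanmedian(W[v-1:v+2,u-1:u+2].reshape(-1,3),0))
    c={'scene':[(343,260),(393,240),(350,229),(380,160),(447,200),(205,343)],'side':[(247,245),(298,213),(305,257),(304,400),(178,350),(390,180)]}[n]
    for p in c: print(n,p,at(*p))
    ctr=at(*( (368,254) if n=='scene' else (275,262)))
    m=(abs(W[...,2]-80)<6)&(np.hypot(W[...,0]-ctr[0],W[...,1]-ctr[1])<260)
    # keep biggest component
    k,l,st,_=cv2.connectedComponentsWithStats(m.astype(np.uint8)); i=1+np.argmax(st[1:,4]); P=W[l==i]
    print(ctr,len(P),np.median(P[:,2]))
    print(cv2.minAreaRect(P[:,:2].astype(np.float32)), cv2.boxPoints(cv2.minAreaRect(P[:,:2].astype(np.float32))).round())
    for b in ([72,88],):
        pass
    m2=(W[...,2]>100)&(W[...,2]<150)&(np.hypot(W[...,0]-ctr[0],W[...,1]-ctr[1])<150)
    k,l,st,_=cv2.connectedComponentsWithStats(m2.astype(np.uint8))
    for i in range(1,k):
        if st[i,4]>15:
            P=W[l==i]; T=P[P[:,2]>P[:,2].max()-10]; print(st[i],P.mean(0).round(1),P[:,2].max(),T.mean(0).round(1), cv2.minAreaRect(T[:,:2].astype(np.float32)))
E
```

```text
scene (343, 260) [605. -35. 135.]
scene (393, 240) [653. 106. 133.]
scene (350, 229) [537.  62. 123.]
scene (380, 160) [397. 342. 100.]
scene (447, 200) [645. 352. 100.]
scene (205, 343) [ 474. -403.    3.]
[610.  58.  80.] 5130 79.7201103283496
((591.0794067382812, 48.88545227050781), (341.66424560546875, 196.11668395996094), 71.27296447753906) [[ 443.  -81.]
 [ 629. -144.]
 [ 739.  179.]
 [ 553.  242.]]
[346 221   8  14  85] [531.4  66.8 118.6] 134.26771530655103 [529.8  68.5 127.8] ((529.6895751953125, 70.20338439941406), (14.045366287231445, 25.0765380859375), 71.7696304321289)
[381 234  21  19 302] [650.2 103.9 123.8] 149.02442591504314 [648.9 109.  142.5] ((648.052734375, 108.5815658569336), (46.38210678100586, 20.48337173461914), 34.04266357421875)
[333 254  21  19 316] [604.6 -36.6 124.6] 148.46277394528633 [600.5 -33.9 142.6] ((600.435302734375, -33.47941207885742), (46.183555603027344, 18.829254150390625), 49.19646072387695)
side (247, 245) [644. 117. 133.]
side (298, 213) [597. -24. 137.]
side (305, 257) [524.  83. 120.]
side (304, 400) [374. 380. 132.]
side (178, 350) [623. 376. 102.]
side (390, 180) [ 501. -419.   26.]
[594.  92.  82.] 7053 81.50011617978974
((591.3400268554688, 54.690216064453125), (341.0040283203125, 192.08111572265625), 71.63098907470703) [[ 446.  -77.]
 [ 629. -137.]
 [ 736.  186.]
 [ 554.  247.]]
[286 206  22  23 406] [597.3 -21.7 125.6] 147.5710085900078 [600.3 -24.8 143. ] ((600.5538940429688, -27.703632354736328), (48.20552062988281, 16.45682144165039), 52.16573715209961)
[234 237  28  24 498] [644.2 119.4 125.7] 147.26155973593737 [647.2 116.3 143.2] ((648.5111083984375, 114.586669921875), (48.17976760864258, 15.539761543273926), 33.155025482177734)
[299 247  12  18 168] [528.1  79.  118.3] 131.96905069382308 [529.1  77.  127.3] ((529.447509765625, 75.72162628173828), (14.932781219482422, 27.622072219848633), 73.86029052734375)
```

```bash
python3 -m pendant '[[[-1,0.496,0.53,0.05,24],[-1,0.496,0.53,0.05,24],[-1,0.496,0.53,0.05,24],[-1,0.496,0.53,0.05,24],[-1,0.496,0.53,0.05,24],[-1,0.496,0.53,0.05,24],[-1,0.496,0.53,0.05,24],[-1,0.496,0.53,0.05,24],[-1,0.496,0.53,0.05,24],[-1,0.496,0.53,0.05,24],[-1,0.496,0.53,0.05,24],[-1,0.496,0.53,0.05,24],[-1,0.496,0.53,0.05,24],[-1,0.496,0.53,0.05,24],[-1,0.496,0.53,0.05,24],[-1,0.496,0.53,0.05,24],[-1,0.496,0.53,0.05,24],[-1,0.496,0.53,0.05,24],[-1,0.496,0.53,0.05,24],[-1,0.496,0.53,0.05,24]]]' 40
python3 -c "
from h import *
p,d,s=save('wrist','w1');print(s)"
```

```text
time_s: 2.1
eef_pos: [619.3, 19.1, 281.6]
ee_rot: [-0.0, 0.897, -0.442, 0.0]
force: [-1.0, -0.4, 0.2]
grip_width: 0.999
{'time_s': 2.1, 'joints': array([-1.58020859e-01,  5.04441356e-01,  1.09061754e+00, -1.13537847e-06,
        1.54628131e+00,  7.57179052e-01]), 'dq': array([ 0.00328457,  0.00222917, -0.00351519,  0.00210372,  0.0004087 ,
        0.00076251]), 'tau': array([ 2.39226728e-02, -5.11583126e+01, -2.72805315e+01, -2.01753528e-04,
       -1.44101363e-03, -2.53703314e-03]), 'eef_pos': array([619.34804571,  19.07425625, 281.6007025 ]), 'ee_rot': array([-3.67078940e-05,  8.97115410e-01, -4.41796249e-01,  1.20766828e-04]), 'force': array([-0.95566239, -0.39224691,  0.18027304]), 'wrist_torque': array([-0.03858315,  0.01924834, -0.00056359]), 'grip_width': 0.9992531502482208}
```

View pics/w1.png

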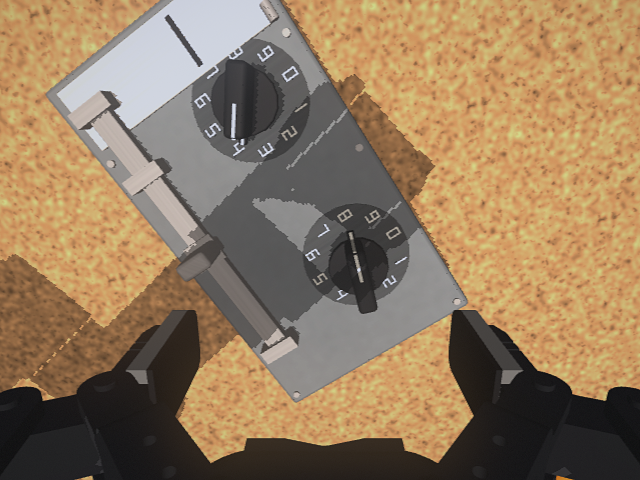

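The wrist view shows the left dial at about (243,100), its pointer between 3 and 4. The right dial is at about (359,262) with its pointer near 8, and the tab is at (203,258). Now I'll measure these precisely.

```bash
python3 - <<'E'
from h import *
W=cloud('wrist','w1')
m=(abs(W[...,2]-80)<5)&(W[...,0]>430); k,l,st,_=cv2.connectedComponentsWithStats(m.astype(np.uint8)); i=1+np.argmax(st[1:,4]); P=W[l==i]
r=cv2.minAreaRect(P[:,:2].astype(np.float32)); print(r,np.median(P[:,2]))
pr=np.load('pics/w1.npz')['p']
for nm,(cx,cy),lo in (('L',(648,112),139),('R',(600,-30),139),('T',(529.5,73),120)):
    near=np.hypot(W[...,0]-cx,W[...,1]-cy)<32
    T=W[near&(W[...,2]>lo)]
    print(nm,len(T),np.median(T[:,2]),cv2.minAreaRect(T[:,:2].astype(np.float32)))
    S=W[near&(W[...,2]>100)&(W[...,2]<120)]
    if len(S)>20: print('skirt',np.median(S[:,2]),cv2.minEnclosingCircle(S[:,:2].astype(np.float32)))
    w=near&(W[...,2]>lo)&(pr.min(-1)>150); Q=W[w]
    if len(Q): print('white',len(Q),Q.mean(0))
E
```

```text
((591.4617309570312, 53.84617614746094), (339.69012451171875, 189.60340881347656), 71.44782257080078) 80.06589714962755
L 1751 142.95503594749718 ((648.37646484375, 113.19261169433594), (48.3897590637207, 14.569060325622559), 31.2563419342041)
skirt 109.2739216082033 ((646.03857421875, 110.98027038574219), 26.856515884399414)
white 126 [637.52644467 106.36667672 143.74551975]
R 1200 142.8852621609513 ((601.1481323242188, -28.044147491455078), (48.30487823486328, 13.896968841552734), 51.64435958862305)
skirt 109.13400772080755 ((603.2733154296875, -26.134267807006836), 26.518577575683594)
white 30 [609.87516406 -17.46646685 143.62937594]
T 662 127.22247348945724 ((530.2409057617188, 74.0531234741211), (14.19378662109375, 26.06730079650879), 72.16899871826172)
skirt 110.06367139211585 ((532.29931640625, 74.41419219970703), 12.213115692138672)
```

```bash
python3 -m pendant '[[[-1,0.029,0.094,-0.08,-6.3],[-1,0.029,0.094,-0.08,-6.3],[-1,0.029,0.094,-0.08,-6.3],[-1,0.029,0.094,-0.12,-6.3],[-1,0.029,0.094,-0.15,-6.3],[-1,0.029,0.094,-0.166,-6.3],[-1,0.029,0.094,-0.166,-6.3],[-1,0.029,0.094,-0.166,-6.3]]]' 40
python3 -c "
from h import *
p,d,s=save('wrist','w2')"
```

```text
time_s: 2.95
eef_pos: [649.0, 113.5, 116.2]
ee_rot: [-0.0, 0.872, -0.49, 0.0]
force: [-0.6, 0.8, 0.6]
grip_width: 1.006
```

View pics/w2.png

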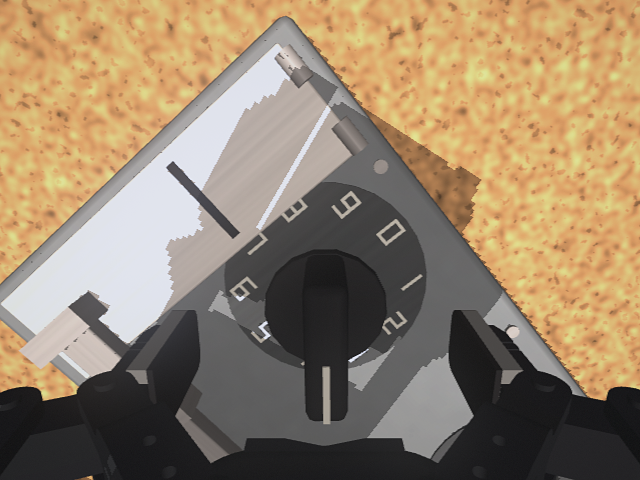

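The black bar, at column 326 and rows 255–420, sits centred and aligned between the fingers, so I can close.

```bash
python3 -m pendant '[[[1,0,0,0,0],[1,0,0,0,0],[1,0,0,0,0],[1,0,0,0,0],[1,0,0,0,0],[1,0,0,0,0],[1,0,0,0,0],[1,0,0,0,0]]]' 40
python3 -c "
from h import *
s=monitor.sense();print(s['wrist_torque'],s['grip_width'],s['force'])"
```

```text
time_s: 3.8
eef_pos: [648.9, 113.4, 115.4]
ee_rot: [0.0, 0.872, -0.49, 0.0]
force: [1.0, -2.8, 0.7]
grip_width: 0.155
[-0.57835086 -0.33466567  0.04154386] 0.15494864933331604 [ 1.02743797 -2.82272342  0.70795902]
```

```bash
python3 -m pendant '[[[1,0,0,0,2],[1,0,0,0,4],[1,0,0,-0.002,4],[1,0,0,-0.004,4],[1,0,0,-0.006,4],[1,0,0,-0.006,4],[1,0,0,-0.006,4]]]'
python3 -c "
from h import *
s=monitor.sense();print(s['wrist_torque'],s['force'],s['joints'][0]-s['joints'][5])"
```

```text
time_s: 4.5
eef_pos: [648.8, 113.5, 109.0]
ee_rot: [0.0, 0.888, -0.459, 0.0]
force: [2.8, -4.0, 1.9]
grip_width: 0.154
[-0.89164472 -0.47680908  0.06268297] [ 2.78287783 -3.97085886  1.91074835] -0.9548409267991228
```

```bash
python3 -m pendant '[[[1,0,0,-0.001,0],[1,0,0,-0.002,0],[1,0,0,-0.002,0],[1,0,0,-0.002,0]]]'
python3 -c "
from h import *
s=monitor.sense();print(s['wrist_torque'],s['force'],s['joints'][0]-s['joints'][5])
save('side','s1')"
```

```text
time_s: 4.9
eef_pos: [648.8, 113.5, 107.3]
ee_rot: [0.0, 0.888, -0.459, 0.0]
force: [1.5, -4.1, 1.6]
grip_width: 0.157
[-0.89351644 -0.36810828  0.09600004] [ 1.52889502 -4.14112898  1.58145202] -0.9547754757707193
```

```bash
python3 -m pendant '[[[1,0,0,-0.001,0],[1,0,0,-0.001,0],[1,0,0,-0.001,0]]]'
python3 -c "
from h import *
s=monitor.sense();print(s['wrist_torque'],s['force'],s['joints'][0]-s['joints'][5])
p=cv2.imread('pics/s1.png')[180:300,170:330];cv2.imwrite('pics/s1c.png',cv2.resize(p,None,fx=4.5,fy=4.5,interpolation=2))"
```

```text
time_s: 5.25
eef_pos: [648.9, 113.5, 106.4]
ee_rot: [0.0, 0.888, -0.459, 0.0]
force: [2.1, -4.5, 2.3]
grip_width: 0.154
[-0.92057876 -0.24851504  0.07471604] [ 2.14347712 -4.47226318  2.33050098] -0.9547559131075588
```

View pics/s1c.png

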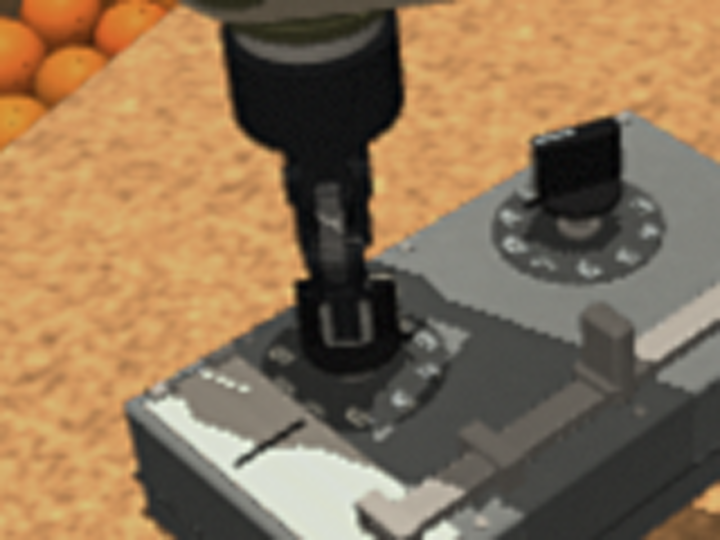

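```bash
python3 -m pendant '[[[1,0,0,-0.001,0],[1,0,0,-0.001,0],[1,0,0,-0.001,0]]]'
python3 -c "
from h import *
s=monitor.sense();print(s['wrist_torque'],s['force'],s['joints'][0]-s['joints'][5])"
python3 -m pendant '[[[1,0,0,-0.001,0],[1,0,0,-0.001,0],[1,0,0,-0.001,0]]]'
python3 -c "
from h import *
s=monitor.sense();print(s['wrist_torque'],s['force'],s['joints'][0]-s['joints'][5])"
```

```text
time_s: 5.55
eef_pos: [648.9, 113.5, 105.4]
ee_rot: [0.0, 0.888, -0.459, 0.0]
force: [1.7, -5.2, 2.3]
grip_width: 0.159
[-0.88401224 -0.31382892  0.10141459] [ 1.67282796 -5.21399193  2.28255067] -0.9547308746172523
time_s: 5.85
eef_pos: [648.9, 113.5, 104.5]
ee_rot: [0.0, 0.888, -0.459, 0.0]
force: [1.8, -4.4, 2.2]
grip_width: 0.154
[-0.94257083 -0.20518455  0.09346315] [ 1.80601357 -4.43362197  2.20322356] -0.9547276313954435
```

```bash
python3 - <<'E'
from h import *
save('wrist','w3')
for f in ('w2','w3'):
    W=cloud('wrist',f)
    near=(np.hypot(W[...,0]-648.5,W[...,1]-113.5)<60)
    pr=np.load(f'pics/{f}.npz')['p']
    v,u=np.mgrid[0:480,0:640]
    for c in [(325,400),(325,380),(325,350),(325,300),(290,290),(365,290),(275,330),(240,260)]: print(f,c,W[c[1],c[0]].round(1))
save('side','s2')
for f in ('side0','s2'):
    W=cloud('side',f); near=np.hypot(W[...,0]-648.5,W[...,1]-113.5)<28
    S=W[near&(W[...,2]>84)&(W[...,2]<200)]; print(f,np.histogram(S[:,2],bins=range(84,160,4)))
p=cv2.imread('pics/s2.png')[180:300,170:330];cv2.imwrite('pics/s2c.png',cv2.resize(p,None,fx=4.5,fy=4.5,interpolation=2))
E
```

```text
w2 (325, 400) [637.  106.  144.4]
w2 (325, 380) [643.1 109.8 144.2]
w2 (325, 350) [nan nan nan]
w2 (325, 300) [666.  123.7 143.7]
w2 (290, 290) [648.9 128.9 108.7]
w2 (365, 290) [664.2 104.9 110. ]
w2 (275, 330) [631.2 125.4 108.8]
w2 (240, 260) [638.4 150.8  81. ]
w3 (325, 400) [637.3 105.1 132.5]
w3 (325, 380) [643.4 109.5 132.9]
w3 (325, 350) [652.  115.6 132.9]
w3 (325, 300) [665.2 125.  132.2]
w3 (290, 290) [648.2 129.   98.2]
w3 (365, 290) [664.2 105.5  96.9]
w3 (275, 330) [646.2 130.6 127.7]
w3 (240, 260) [640.3 150.3  80.8]
side0 (array([ 39,   1,   0,   0,   2,  22, 113,  33,  37,  29,  38,  32,  31,
        37,  54,  67,   0,   0]), array([ 84,  88,  92,  96, 100, 104, 108, 112, 116, 120, 124, 128, 132,
       136, 140, 144, 148, 152, 156]))
s2 (array([13,  0, 18, 80, 51, 23, 24, 29, 31, 26, 37, 32, 48,  5,  0,  0,  2,
        2]), array([ 84,  88,  92,  96, 100, 104, 108, 112, 116, 120, 124, 128, 132,
       136, 140, 144, 148, 152, 156]))
```

View pics/w3.png

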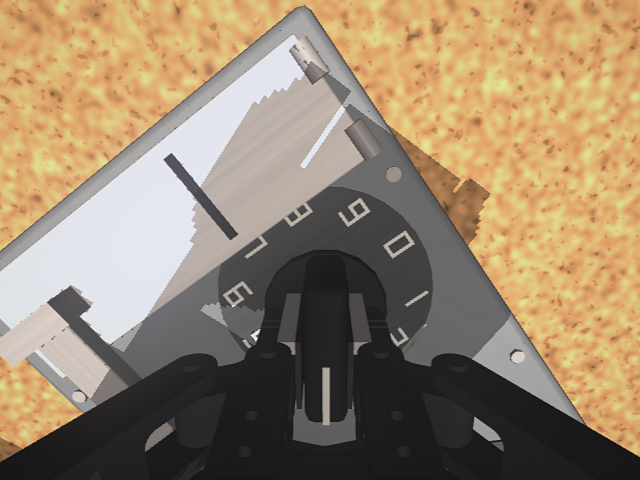

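View pics/s2c.png

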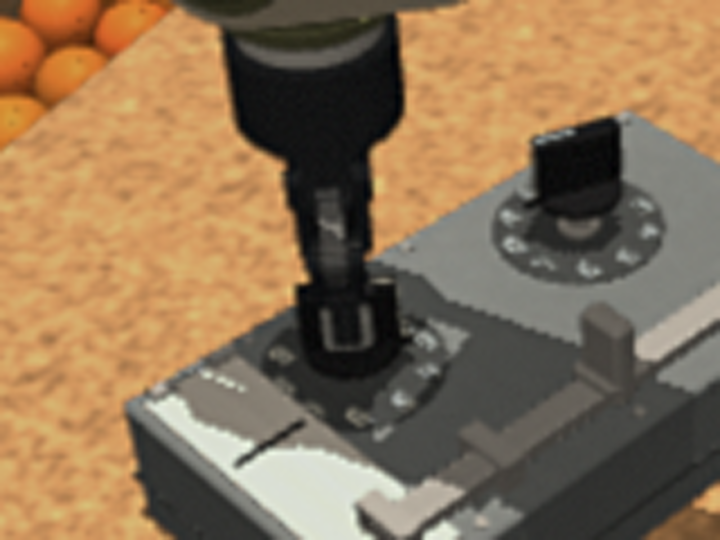

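```bash
python3 -m pendant '[[[1,0,0,0.002,0],[1,0,0,0.003,0],[1,0,0,0.003,0]]]'
python3 -c "
from h import *
s=monitor.sense();print(s['wrist_torque'],s['force'],s['joints'][0]-s['joints'][5],s['tau'])"
python3 -m pendant '[[[1,0,0,0,1.5],[1,0,0,0,3],[1,0,0,0,3]]]'
python3 -c "
from h import *
s=monitor.sense();print(s['wrist_torque'],s['force'],s['joints'][0]-s['joints'][5],s['tau'])"
```

```text
time_s: 6.25
eef_pos: [648.8, 113.5, 107.2]
ee_rot: [0.0, 0.888, -0.459, 0.0]
force: [3.1, -5.7, -0.1]
grip_width: 0.16
[-0.83575136 -0.44276577  0.10271863] [ 3.12113159 -5.67781641 -0.09993113] -0.9547306126334999 [  3.3461637  -56.91038847 -23.81273746   1.24968208   0.66901378
   0.06216494]
time_s: 6.55
eef_pos: [648.8, 113.5, 107.1]
ee_rot: [0.0, 0.9, -0.436, 0.0]
force: [1.9, -4.5, -0.3]
grip_width: 0.156
[-0.83995255 -0.37624395 -0.03039419] [ 1.9330278  -4.49372421 -0.26839745] -0.9017810249045206 [  3.2968533  -56.64577603 -23.68105888   1.16456866   0.60388215
  -0.24032081]
```

```bash
python3 -m pendant '[[[1,0,0,-0.001,-1.5],[1,0,0,-0.003,-1.5],[1,0,0,-0.004,-1.5],[1,0,0,-0.005,-1.5],[1,0,0,-0.005,-1.5],[1,0,0,-0.005,-1.5]]]'
python3 -c "
from h import *
s=monitor.sense();print(s['wrist_torque'],s['force'],s['joints'][0]-s['joints'][5],s['eef_pos'])"
```

```text
time_s: 7.15
eef_pos: [648.9, 113.5, 102.8]
ee_rot: [0.0, 0.894, -0.448, 0.0]
force: [0.5, -5.9, 5.0]
grip_width: 0.155
[-0.93135598 -0.06856429  0.0200588 ] [ 0.46714965 -5.8605352   5.03743253] -0.9286378773922948 [648.87913308 113.49600011 102.78005447]
```

```bash
python3 -m pendant '[[[1,0,0,0.002,0],[1,0,0,0.0045,0],[1,0,0,0.0045,0],[-1,0,0,0.0045,0],[-1,0,0,0.0045,0],[-1,0,0,0.0045,0],[-1,0,0,0.0045,0],[-1,0,0,0.0045,0],[-1,0,0,0.0045,0],[-1,0,0,0.02,0],[-1,0,0,0.05,0],[-1,0,0,0.085,0],[-1,0,0,0.085,0]]]'
python3 -c "
from h import *
s=monitor.sense();print(s['eef_pos'],s['joints'][0]-s['joints'][5]); save('wrist','w4')
W=cloud('wrist','w4')
near=np.hypot(W[...,0]-648.5,W[...,1]-113.5)<30
T=W[near&(W[...,2]>125)&(W[...,2]<150)];print(np.median(T[:,2]),cv2.minAreaRect(T[:,:2].astype(np.float32)))
"
```

```text
time_s: 8.45
eef_pos: [650.4, 113.9, 192.7]
ee_rot: [-0.002, 0.894, -0.448, 0.004]
force: [1.3, 0.0, -0.1]
grip_width: 1.002
[650.42653735 113.85714807 192.72779173] -0.9279783657461002
134.85831806892952 ((648.2530517578125, 113.14999389648438), (49.26316452026367, 13.982632637023926), 37.115440368652344)
```

View pics/w4.png

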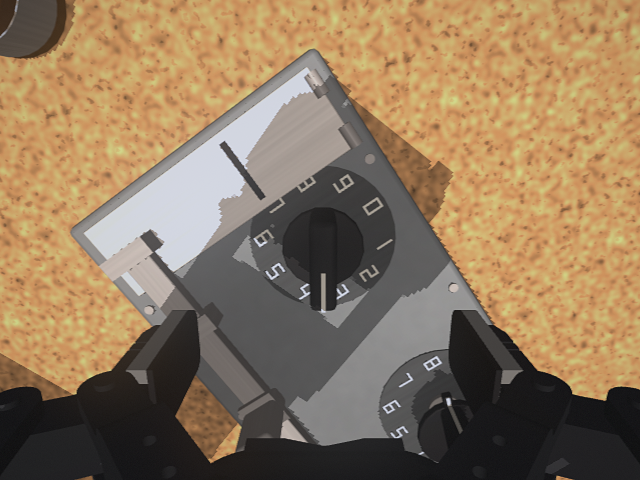

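The picture shows the left bar at (323,260) and released. Its top is now at 135 mm against 143 mm at the start, so it has sunk 8 mm and is home. Next is the right dial.

```bash
python3 -m pendant '[[[-1,-0.0476,-0.142,0,14.8],[-1,-0.0476,-0.142,0,14.8],[-1,-0.0476,-0.142,0,14.8],[-1,-0.0476,-0.142,0,14.8],[-1,-0.0476,-0.142,0,14.8],[-1,-0.0476,-0.142,0,14.8]]]'
python3 -c "
from h import *
s=monitor.sense();print(s['eef_pos'],s['joints'][0]-s['joints'][5]); save('wrist','w5')
W=cloud('wrist','w5')
near=np.hypot(W[...,0]-600.5,W[...,1]+28.5)<30
T=W[near&(W[...,2]>137)&(W[...,2]<150)];print(np.median(T[:,2]),cv2.minAreaRect(T[:,:2].astype(np.float32)))
"
```

```text
time_s: 9.1
eef_pos: [601.1, -27.4, 186.7]
ee_rot: [-0.0, 0.945, -0.328, -0.001]
force: [0.6, -0.3, -0.6]
grip_width: 0.999
[601.05212362 -27.38864372 186.67947474] -0.669018096537425
142.88104536484784 ((601.0712890625, -28.22112274169922), (47.97751998901367, 13.968330383300781), 52.187320709228516)
```

View pics/w5.png

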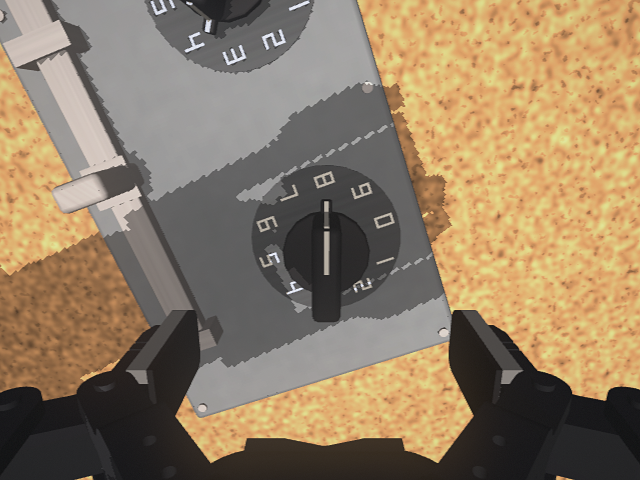

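The right bar, at column 326 and rows 200–320, is aligned with the pointer near 8. I'll descend and grip it.

```bash
python3 -m pendant '[[[-1,0,-0.0003,-0.03,0.2],[-1,0,-0.0003,-0.06,0.2],[-1,0,-0.0003,-0.072,0.2],[-1,0,-0.0003,-0.072,0.2],[1,0,-0.0003,-0.072,0.2],[1,0,-0.0003,-0.072,0.2],[1,0,-0.0003,-0.072,0.2],[1,0,-0.0003,-0.072,0.2],[1,0,-0.0003,-0.072,0.2],[1,0,-0.0003,-0.072,0.2],[1,0,-0.0003,-0.072,0.2],[1,0,-0.0003,-0.072,0.2]]]'
python3 -c "
from h import *
s=monitor.sense();print(s['wrist_torque'],s['force'],s['joints'][0]-s['joints'][5],s['eef_pos'])"
```

```text
time_s: 10.35
eef_pos: [601.2, -28.6, 115.4]
ee_rot: [-0.0, 0.945, -0.327, 0.0]
force: [0.8, -0.3, -0.3]
grip_width: 0.156
[ 0.01366995 -0.17620751 -0.04770332] [ 0.83239858 -0.27994768 -0.32095068] -0.6663235036703432 [601.21396608 -28.60773833 115.42390757]
```

```bash
python3 -m pendant '[[[1,0,0,0,3],[1,0,0,0,6],[1,0,0,0,9],[1,0,0,0,12],[1,0,0,0,15],[1,0,0,0,18],[1,0,0,0,18]]]'
python3 -c "
from h import *
s=monitor.sense();print(s['wrist_torque'],s['force'],s['joints'][0]-s['joints'][5],s['eef_pos'])"
python3 -m pendant '[[[1,0,0,-0.002,0],[1,0,0,-0.004,0],[1,0,0,-0.006,0],[1,0,0,-0.006,0],[1,0,0,-0.006,0]]]'
python3 -c "
from h import *
s=monitor.sense();print(s['wrist_torque'],s['force'],s['joints'][0]-s['joints'][5],s['eef_pos'])"
```

```text
time_s: 11.05
eef_pos: [601.0, -28.5, 115.3]
ee_rot: [-0.0, 0.985, -0.175, -0.0]
force: [-1.3, 1.4, 0.6]
grip_width: 0.158
[ 0.00190871  0.07303776 -0.03494499] [-1.28354302  1.38651091  0.56429918] -0.35160751502767473 [600.95253759 -28.45057878 115.25281183]
time_s: 11.55
eef_pos: [601.0, -28.5, 109.6]
ee_rot: [0.0, 0.985, -0.175, -0.0]
force: [-3.2, 0.7, 6.0]
grip_width: 0.155
[ 0.17413812  0.51987496 -0.05898164] [-3.22082819  0.65662909  6.04731446] -0.35253833703017823 [601.01620001 -28.51122792 109.57228599]
```

```bash
python3 -m pendant '[[[1,0,0,0,1],[1,0,0,0,2],[1,0,0,0,3],[1,0,0,0,3]]]'
python3 -m pendant '[[[1,0,0,0,1],[1,0,0,0,2],[1,0,0,0,3],[1,0,0,0,3]]]'
python3 -c "
from h import *
s=monitor.sense();print(s['wrist_torque'],s['force'],s['joints'][0]-s['joints'][5],s['eef_pos'])"
```

```text
time_s: 11.95
eef_pos: [601.0, -28.5, 109.6]
ee_rot: [-0.0, 0.989, -0.149, -0.0]
force: [-2.2, 0.0, 4.9]
grip_width: 0.155
time_s: 12.35
eef_pos: [600.9, -28.5, 109.6]
ee_rot: [-0.0, 0.992, -0.123, -0.0]
force: [-2.6, 1.0, 6.0]
grip_width: 0.151
[ 0.16184714  0.56461318 -0.04918301] [-2.5941945   1.01822153  6.00001563] -0.24747446219578062 [600.93674458 -28.49079336 109.5771405 ]
```

Dial is near 266° and not caught yet, so I'll carry on in small steps.

```bash
python3 -m pendant '[[[1,0,0,0,1],[1,0,0,0,2],[1,0,0,0,3],[1,0,0,0,3]]]'
python3 -c "
from h import *
s=monitor.sense();print(s['wrist_torque'],s['force'])"
```

```text
time_s: 12.75
eef_pos: [600.9, -28.5, 109.5]
ee_rot: [-0.0, 0.995, -0.097, -0.0]
force: [-3.7, -0.1, 5.5]
grip_width: 0.155
[ 0.18614857  0.580937   -0.07120088] [-3.74171989 -0.06425665  5.54121968]
```

```bash
python3 -m pendant '[[[1,0,0,0,1],[1,0,0,0,2],[1,0,0,0,3],[1,0,0,0,3]]]'
python3 -c "
from h import *
s=monitor.sense();print(s['wrist_torque'],s['force'])"
```

```text
time_s: 13.15
eef_pos: [600.8, -28.5, 109.5]
ee_rot: [-0.0, 0.997, -0.071, -0.0]
force: [-3.8, 0.1, 5.7]
grip_width: 0.158
[ 0.18110724  0.63518751 -0.08222305] [-3.77314755  0.07981887  5.66226821]
```

```bash
python3 -m pendant '[[[1,0,0,0,1],[1,0,0,0,2],[1,0,0,0,3],[1,0,0,0,3]]]'
python3 -c "
from h import *
s=monitor.sense();print(s['wrist_torque'],s['force'])"
```

```text
time_s: 13.55
eef_pos: [600.8, -28.5, 109.5]
ee_rot: [-0.0, 0.999, -0.045, -0.0]
force: [-4.2, 0.9, 5.7]
grip_width: 0.16
[ 0.14124994  0.63390684 -0.05168114] [-4.18556372  0.88902582  5.68469701]
```

Now about 257°.

```bash
python3 -m pendant '[[[1,0,0,0,1],[1,0,0,0,2],[1,0,0,0,3],[1,0,0,0,3]]]'
python3 -c "
from h import *
s=monitor.sense();print(s['wrist_torque'],s['force'])"
```

```text
time_s: 13.95
eef_pos: [600.7, -28.5, 109.5]
ee_rot: [-0.0, 1.0, -0.019, -0.0]
force: [-3.7, 0.3, 4.9]
grip_width: 0.158
[ 0.12475223  0.66131543 -0.1040558 ] [-3.73849971  0.32156795  4.94572155]
```

```bash
python3 -m pendant '[[[1,0,0,0,1],[1,0,0,0,2],[1,0,0,0,3],[1,0,0,0,3]]]'
python3 -c "
from h import *
s=monitor.sense();print(s['wrist_torque'],s['force'])"
```

```text
time_s: 14.35
eef_pos: [600.7, -28.4, 108.8]
ee_rot: [-0.0, 1.0, 0.007, -0.001]
force: [-4.7, 1.2, 0.3]
grip_width: 0.153
[ 0.08141029  0.55182937 -0.01502747] [-4.66983259  1.16894075  0.33879137]
```

It has sunk at about 251°. I'll stop turning and push it gently home.

```bash
python3 -m pendant '[[[1,0,0,-0.001,0],[1,0,0,-0.002,0],[1,0,0,-0.003,0],[1,0,0,-0.003,0]]]'
python3 -m pendant '[[[1,0,0,-0.001,0],[1,0,0,-0.002,0],[1,0,0,-0.002,0],[1,0,0,-0.002,0]]]'
python3 -c "
from h import *
s=monitor.sense();print(s['wrist_torque'],s['force'])"
```

```text
time_s: 14.75
eef_pos: [600.8, -28.5, 106.1]
ee_rot: [-0.0, 1.0, 0.007, -0.0]
force: [-5.0, 0.2, 1.8]
grip_width: 0.158
time_s: 15.15
eef_pos: [600.8, -28.5, 104.5]
ee_rot: [-0.0, 1.0, 0.007, -0.0]
force: [-5.5, 0.6, 2.8]
grip_width: 0.154
[0.20244204 1.16425868 0.02360531] [-5.45453054  0.59220684  2.75292649]
```

```bash
python3 -m pendant '[[[1,0,0,-0.001,0],[1,0,0,-0.002,0],[1,0,0,-0.002,0],[1,0,0,-0.002,0]]]'
python3 -c "
from h import *
s=monitor.sense();print(s['wrist_torque'],s['force'])"
```

```text
time_s: 15.55
eef_pos: [600.8, -28.4, 102.6]
ee_rot: [-0.0, 1.0, 0.007, -0.0]
force: [-5.7, 0.4, 5.2]
grip_width: 0.156
[ 0.19223021  1.32683221 -0.02641204] [-5.68541094  0.397497    5.1813553 ]
```

```bash
python3 -m pendant '[[[1,0,0,0.002,0],[1,0,0,0.0045,0],[1,0,0,0.0045,0],[-1,0,0,0.0045,0],[-1,0,0,0.0045,0],[-1,0,0,0.0045,0],[-1,0,0,0.0045,0],[-1,0,0,0.0045,0],[-1,0,0,0.0045,0],[-1,0,0,0.02,0],[-1,0,0,0.05,0],[-1,0,0,0.09,0],[-1,0,0,0.12,0],[-1,0,0,0.12,0],[-1,0,0,0.12,0]]]'
python3 -c "
from h import *
s=monitor.sense();print(s['eef_pos'],s['joints'][0]-s['joints'][5]); save('wrist','w6')
W=cloud('wrist','w6')
for c,lo in (((601,-28.3),128),((648.5,113.3),128),((530,74.3),120)):
    near=np.hypot(W[...,0]-c[0],W[...,1]-c[1])<32
    T=W[near&(W[...,2]>lo)&(W[...,2]<150)];print(len(T),np.median(T[:,2]),cv2.minAreaRect(T[:,:2].astype(np.float32)))
"
```

```text
time_s: 17.05
eef_pos: [601.0, -28.5, 222.2]
ee_rot: [0.0, 1.0, 0.007, 0.0]
force: [-0.1, 0.2, 0.3]
grip_width: 0.997
[601.01566614 -28.52007245 222.18192224] 0.014389358993457724
1941 134.79020974192576 ((600.6491088867188, -28.516000747680664), (13.603829383850098, 48.83659744262695), 0.38795700669288635)
147 133.00497087323075 ((633.8291625976562, 96.09947204589844), (3.9034178256988525, 11.382331848144531), 87.08612060546875)
1472 127.19361638735248 ((529.8834228515625, 73.83908081054688), (14.039175033569336, 26.52172088623047), 71.22541046142578)
```

View pics/w6.png

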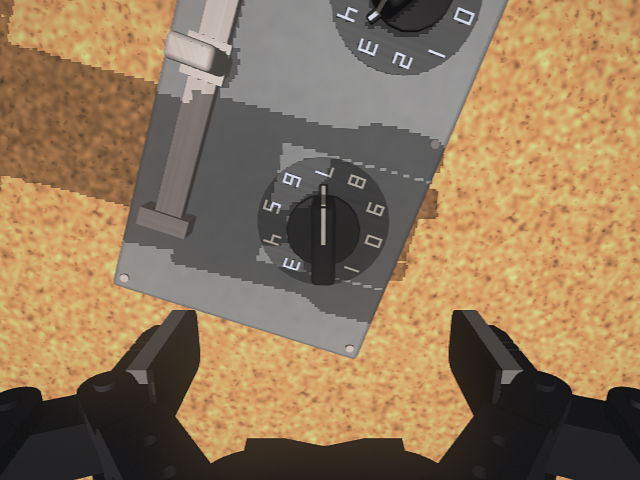

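The picture shows the right dial released at (323,235) with its pointer at 7, and its top 8 mm lower, so it is home. Now the tab.

```bash
python3 -m pendant '[[[-0.2,-0.071,0.1025,-0.03,10],[-0.2,-0.071,0.1025,-0.04,20],[-0.2,-0.071,0.1025,-0.04,30],[-0.2,-0.071,0.1025,-0.04,40],[-0.2,-0.071,0.1025,-0.04,50],[-0.2,-0.071,0.1025,-0.04,60],[-0.2,-0.071,0.1025,-0.04,70.6],[-0.2,-0.071,0.1025,-0.04,70.6],[-0.2,-0.071,0.1025,-0.04,70.6],[-0.2,-0.071,0.1025,-0.04,70.6],[-0.2,-0.071,0.1025,-0.04,70.6],[-0.2,-0.071,0.1025,-0.04,70.6]]]' 30
python3 -c "
from h import *
s=monitor.sense();print(s['eef_pos'],s['joints'][0]-s['joints'][5]); save('wrist','w7');save('side','s7')
W=cloud('wrist','w7')
c=(530,74.3)
near=np.hypot(W[...,0]-c[0],W[...,1]-c[1])<32
T=W[near&(W[...,2]>120)&(W[...,2]<135)];print(len(T),np.median(T[:,2]),cv2.minAreaRect(T[:,:2].astype(np.float32)))
"
```

```text
time_s: 18.3
eef_pos: [529.9, 74.0, 181.8]
ee_rot: [-0.0, 0.812, 0.583, -0.0]
force: [-0.4, 0.3, -0.1]
grip_width: 0.598
[529.8547806   73.97749906 181.80967638] 1.2456968129229995
1408 127.08415494231397 ((529.4712524414062, 73.82987976074219), (13.871148109436035, 26.03093719482422), 71.5893783569336)
```

View pics/w7.png

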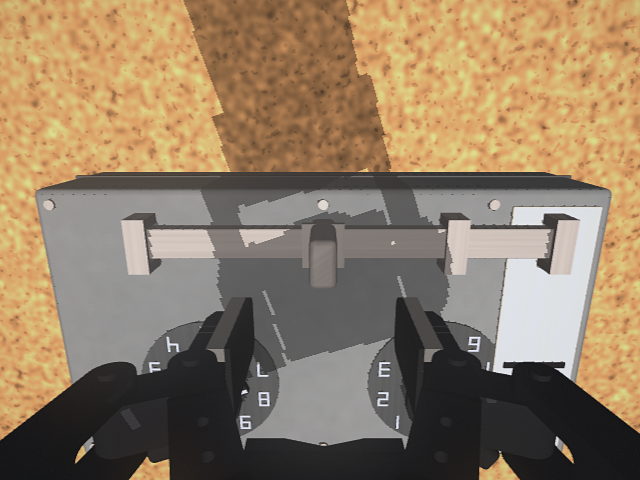

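The tab, at (323,258), is centred between the fingers with clear space on both sides. I'll descend and close.

```bash
python3 -m pendant '[[[-0.2,-0.0003,0,-0.03,0],[-0.2,-0.0003,0,-0.06,0],[-0.2,-0.0003,0,-0.079,0],[-0.2,-0.0003,0,-0.079,0],[1,-0.0003,0,-0.079,0],[1,-0.0003,0,-0.079,0],[1,-0.0003,0,-0.079,0],[1,-0.0003,0,-0.079,0],[1,-0.0003,0,-0.079,0],[1,-0.0003,0,-0.079,0]]]' 30
python3 -c "
from h import *
s=monitor.sense();print(s['wrist_torque'],s['force'],s['eef_pos'])"
```

```text
time_s: 19.4
eef_pos: [530.2, 73.3, 104.7]
ee_rot: [0.001, 0.812, 0.584, 0.0]
force: [-2.8, -5.0, 4.4]
grip_width: 0.154
[-0.6100244   0.36104945 -0.01341317] [-2.7621108  -4.98920406  4.41731078] [530.18789776  73.26987386 104.69463976]
```

```bash
python3 -m pendant '[[[1,0,0,0,0],[1,0,0,0,0]]]'
python3 -c "
from h import *
s=monitor.sense();print(s['wrist_torque'],s['force'],s['eef_pos'])
p,d,_=save('side','s8');p=cv2.imread('pics/s8.png')[180:320,200:380];cv2.imwrite('pics/s8c.png',cv2.resize(p,None,fx=4,fy=4,interpolation=2))"
```

```text
time_s: 19.6
eef_pos: [530.2, 73.3, 104.7]
ee_rot: [0.001, 0.812, 0.584, 0.0]
force: [-2.9, -3.9, 4.3]
grip_width: 0.16
[-0.57677915  0.39331039 -0.03595571] [-2.88926455 -3.94849899  4.30672029] [530.18025773  73.26853884 104.66090991]
```

View pics/s8c.png

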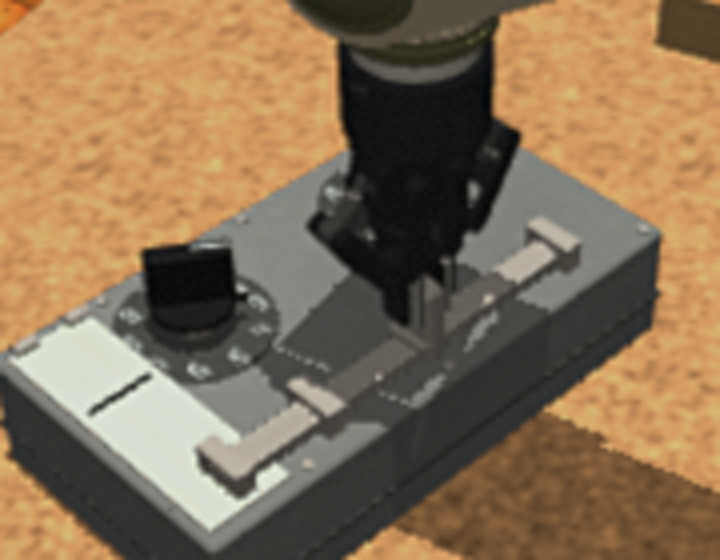

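```bash
python3 -m pendant '[[[1,-0.0005,-0.0014,0,0],[1,-0.001,-0.0028,0,0],[1,-0.001,-0.0028,0,0],[1,-0.001,-0.0028,0,0]]]'
python3 -c "
from h import *
s=monitor.sense();print(s['wrist_torque'],s['force'],s['eef_pos'])"
```

```text
time_s: 20.05
eef_pos: [529.6, 71.3, 104.7]
ee_rot: [0.001, 0.812, 0.584, 0.001]
force: [-0.7, 1.2, 6.5]
grip_width: 0.154
[ 0.22327565  0.07867301 -0.00864069] [-0.73495414  1.19135625  6.45503244] [529.55330788  71.30784668 104.68025992]
```

```bash
python3 -m pendant '[[[1,-0.001,-0.0028,0.001,0],[1,-0.002,-0.0057,0.0015,0],[1,-0.003,-0.0085,0.0015,0],[1,-0.004,-0.0114,0.0015,0],[1,-0.0048,-0.0142,0.0015,0],[1,-0.0048,-0.0142,0.0015,0]]]'
python3 -c "
from h import *
s=monitor.sense();print(s['wrist_torque'],s['force'],s['eef_pos'])"
```

```text
time_s: 20.65
eef_pos: [524.5, 56.4, 104.8]
ee_rot: [0.001, 0.812, 0.584, 0.001]
force: [5.3, -2.1, -6.5]
grip_width: 0.158
[-0.2159865  -0.83205746 -0.03179234] [ 5.30990187 -2.07567037 -6.50273142] [524.47094055  56.43283139 104.78291515]
```

```bash
python3 -m pendant '[[[1,-0.001,-0.0029,-0.0008,0],[1,-0.002,-0.0058,-0.0008,0],[1,-0.0029,-0.0087,-0.0008,0],[1,-0.0036,-0.0112,-0.0008,0],[1,-0.0036,-0.0112,-0.0008,0],[1,-0.0036,-0.0112,-0.0008,0]]]'
python3 -c "
from h import *
s=monitor.sense();print(s['wrist_torque'],s['force'],s['eef_pos'])"
python3 -m pendant '[[[1,-0.0003,-0.001,0,0],[1,-0.0006,-0.0019,0,0],[1,-0.0006,-0.0019,0,0],[1,-0.0006,-0.0019,0,0]]]'
python3 -c "
from h import *
s=monitor.sense();print(s['wrist_torque'],s['force'],s['eef_pos'])"
```

```text
time_s: 21.25
eef_pos: [520.7, 45.2, 104.7]
ee_rot: [0.001, 0.812, 0.584, 0.0]
force: [3.1, -0.8, 6.6]
grip_width: 0.157
[-0.05547432 -0.48001256 -0.01382793] [ 3.14891889 -0.82936784  6.64989988] [520.70460125  45.22501799 104.67679249]
time_s: 21.65
eef_pos: [520.5, 44.7, 104.7]
ee_rot: [0.0, 0.812, 0.584, 0.002]
force: [7.1, 7.1, 4.4]
grip_width: 0.158
[ 1.32269855 -1.00233346  0.05075911] [7.1119627  7.07685411 4.43532171] [520.53017635  44.7056646  104.69117921]
```

```bash
python3 -m pendant '[[[1,0.0004,0.0013,0,0],[1,0.0004,0.0013,0,0],[0.3,0.0004,0.0013,0,0],[0.3,0.0004,0.0013,0,0],[0.3,0.0004,0.0013,0,0],[0.3,0.0004,0.0013,0,0],[0.3,0.0004,0.0013,0.02,0],[0.3,0.0004,0.0013,0.05,0],[0.3,0.0004,0.0013,0.09,0],[0.3,0.0004,0.0013,0.13,0],[0.3,0.0004,0.0013,0.15,0],[0.3,0.0004,0.0013,0.15,0],[0.3,0.0004,0.0013,0.15,0]]]'
python3 -c "
from h import *
s=monitor.sense();print(s['force'],s['eef_pos'],s['grip_width']); save('wrist','w9');save('scene','c9')
W=cloud('wrist','w9')
c=(520.5,45.5)
near=np.hypot(W[...,0]-c[0],W[...,1]-c[1])<34
T=W[near&(W[...,2]>120)&(W[...,2]<135)];r=cv2.minAreaRect(T[:,:2].astype(np.float32));print(len(T),np.median(T[:,2]),r,np.hypot(r[0][0]-529.5,r[0][1]-73.9))
for c in ((600.7,-28.5),(648.4,113.3)):
    near=np.hypot(W[...,0]-c[0],W[...,1]-c[1])<30
    T=W[near&(W[...,2]>128)&(W[...,2]<150)]; print(len(T),np.median(T[:,2]) if len(T) else 0)
"
```

```text
time_s: 22.95
eef_pos: [519.8, 45.2, 253.2]
ee_rot: [-0.0, 0.812, 0.584, -0.0]
force: [0.0, -0.1, -0.8]
grip_width: 0.35
[ 0.0100753  -0.08319391 -0.78697936] [519.82289162  45.18757603 253.23687328] 0.35025711830110423
834 127.07616581680486 ((519.8812255859375, 45.57194519042969), (14.018231391906738, 25.736316680908203), 71.25927734375) 29.916542422590272
238 134.22728046010474
529 134.3614853444803
```

View pics/w9.png

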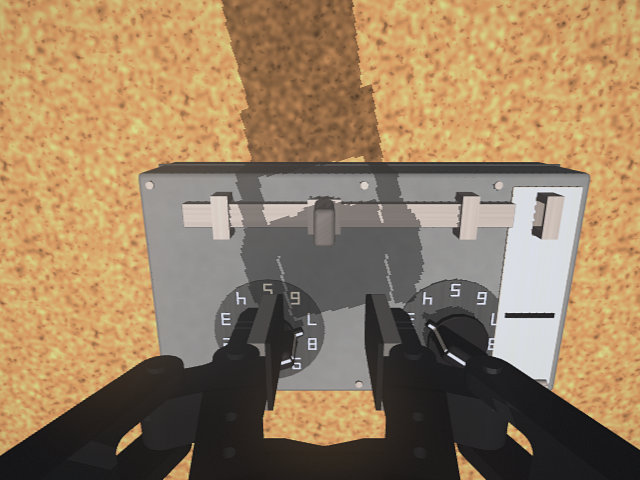

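View pics/c9.png

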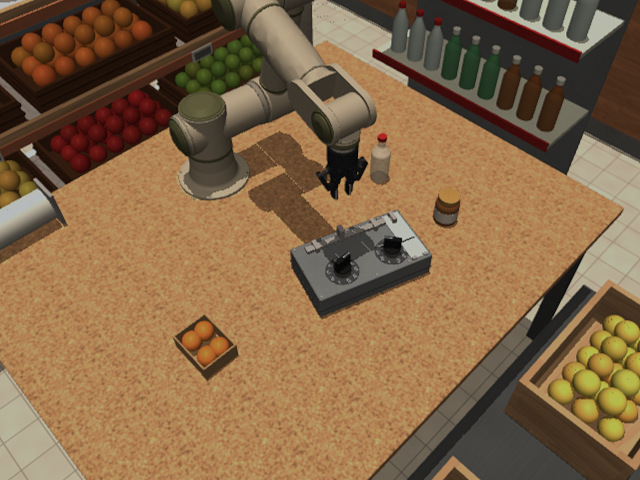

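The wrist view shows the bolt's end at (515,215), clear of the keeper at (548,215), with the fingers off the box. The scene view shows the bottle, jar and punnet where they were.

```bash
python3 -c "
from rig import order; print(order.finish_job())"
```

```text
the job is handed in; nothing more can be done
None
```

The cash box is unlocked and I handed the job in at about 23 s. The hand-in reports no verdict, so this rests on my own checks.

- **Left dial:** I turned it from about 3.6 towards 3. It sank into its notch at about 126°, at the first light press, so no sweeping was needed. I pushed it down until the force rose again to 5 N. The bar top then stood 8 mm lower than at the start. While confirming it was in the notch, I turned it 3° to and fro under almost no load; the torque changed by only 0.13 N m.
- **Right dial:** I turned it from about 8 to near 7, then swept slowly under about 5.5 N. It sank at about 251°, where the force fell to 0.3 N. I pushed it home to 5.2 N, and its bar top also stood 8 mm lower.
- **Bolt:** I drew it by its tab to the right until it met the stop, at about 10 N. The tab moved 29.9 mm in the camera images, and the bolt's end is out of its keeper.
- **Release:** the gripper is off the box, with the fingertips at 253 mm height. The bottle, jar and punnet look unmoved in the last scene picture; I didn't measure them again.

**Disagreement:** while gripping the tab, the tool sat 2 mm higher than commanded, with up to about 7 N up or down on the tab. This was well under the limits, and nothing slipped.

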